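Lever open the scrap box and clear the offcuts into it

ROBOT

A 6-joint arm with a two-finger parallel gripper is mounted at the origin on a cart in front of the work surface, level with it; the furniture and walls round the work are solid. World frame = base frame: x ahead of the robot, y to its left, z up, the work surface at z = 0. Lengths are in m, angles in rad, forces in N, time in s.
With the tool pointing down it reaches from about 0.325 to 0.9 m from the base axis. Payload 3.5 kg.
Tool frame: the origin (TCP) lies between the finger pads; the fingertips stand 8 mm ahead of it and the grasp point (between the pads) lies 11 mm behind it; z points along the fingers, y is the line along which they close (so a half turn about z gives the same grasp; the last joint's range is limited). The gripper opens to 85 mm and grips with 20 to 120 N. Pads are 22 mm wide; open, the fingers measure 114 mm over their backs; the gripper's body (76 mm by 85 mm) begins 54 mm behind the grasp point. The pads swing forward as they close: fully open they stand 13 mm farther back than shut.
Start: joints at [1.027, 0.276, -0.026, 1.268, 0, 1.467], TCP at [0.267, 0.565, 0.203] pointing down, gripper open.
Joint ranges: [-3.12, 3.12], [-0.85, 1.88], [-1.08, 1.24], [-1.95, 2.15], [-1.57, 1.53], [-3.14, 3.14]. Speed limits (rad/s): [2.57, 2.57, 3.14, 3.14, 3.14, 3.14].

INTERFACE

Orientations are given as a rotation vector (axis times angle).
In Python, from bench import robot gives the robot as it stands. Calls block until the motion is done:
- robot.goto(position, orientation): joint-space move of the TCP to a pose.
- robot.line_to(position, speed=0.15, frame=None, guard=None): straight line of the TCP; frame=None keeps the orientation; speed is the mean speed in m/s. With guard (N) it stops when the force on the tool has changed by that much, and returns True; else False.
- robot.move_j(angles): joint-space move.
- robot.set_gripper(opening, newtons=None): finger opening in m; newtons is the grip in N (None keeps the last); returns when the fingers have stopped.
- robot.hold(seconds).
- robot.ik(position, orientation): joint angles nearest the present ones, or None.
- robot.grab_frame(name): name is "scene" or "top" or "wrist"; returns a dict with "frame" (384x512x3 uint8, red, green, blue), "range_z" (384x512 float32, m along the optical axis (not along the pixel's ray), 0 where there is no reading), "K" (3x3 intrinsics, pixels), "dist_coeffs" ([k1, k2, p1, p2, k3] as OpenCV has them; the pictures are not rectified), "extrinsics" (4x4, takes a point from camera to world coordinates); the wrist camera has in their place "mount" (4x4, takes a point from camera to tool coordinates, whose origin is the TCP and whose axes are the flange's). Camera axes: x right, y down, z forward; pixel columns grow to the right and rows downward; lengths in m; the calibration is good to about 2 mm. A picture is of the moment at which its call begins: read the wrist's pose just before it.
A pose or a line that the arm cannot do raises robot.Unreachable and nothing moves.
- robot.hand_in(): hands the job in; it is judged then, once.
Readings, each from a call of its own:
- robot.current_t(): time.
- robot.current_q(): joint angles.
- robot.current_joint_velocities(): joint speeds.
- robot.current_tau(): joint torques, N m.
- robot.current_eef_pos(): TCP position.
- robot.current_tool_rot(): TCP orientation.
- robot.current_wrist_force(): force on the tool from outside, world axes, zero at the start.
- robot.current_ft_torque(): the same for the moment, N m.
- robot.current_width(): finger opening in m.
- robot.current_grip_force(): force on a finger pad.
Only numpy, scipy, OpenCV 4.12 (cv2) and the standard library are available. Lean on these libraries where they do the work, as an engineer would, in place of code of your own. Each camera call takes 0.05 s, during which the arm holds its last target. There are 200 camera calls.

TASK

Use the pry tool to lever the stiff yellow cover of the blue scrap box wide open, to upright or beyond, without touching the cover with the gripper or arm. Then lay the tool back down flat on the work surface and put both metal offcuts into the open box, leaving the cover open and the jar and beaker standing where they are.

Things in the scene. Friction and masses are not known exactly. Their poses are not given: they have to be found in the camera images.
- scrap_box: blue sheet-steel box with a yellow hinged cover, screwed down: outside 120 (x) x 130 (y) x 70 mm high, walls and floor 4 mm thick. Origin under its centre, on the work surface; its front, with the pry notch, faces its own -x, the cover's hinge runs along its +x top edge.
- notch (a point): middle of the pry notch in the box's front wall at its outer face, 63 mm above the surface. The notch is 60 mm wide (y) and 14 mm high, from 56 mm up to the wall's top at 70 mm; it is closed above by the cover's underside at 71 mm. Axes as the box.
- box_floor (a point): centre of the box's inner floor, 4 mm above the work surface; inside 112 x 122 mm, 66 mm deep. Axes as the box.
- cover_hinge (a point): on the cover's hinge axis (the box's y direction), 60 mm behind the box's centre and 73 mm above the surface. Fixed to the box.
- cover_edge (a point): middle of the cover's free front edge at its underside, 123 mm from the hinge axis; moves with the cover. The cover is a flat plate 123 x 130 x 4 mm.
- cover (a joint): angle of the cover: 0 shut, 1.57 upright, stop at 1.9 rad. Stiff hinge (0.12 N m): it stays where it is left.
- pry_tool: pry tool 180 mm long: red handle 90 x 24 x 16 mm (x from -90 to 0) and flat steel blade 90 x 20 x 3 mm, last 10 mm 2 mm thick (x from 0 to 90). Origin under the junction of handle and blade, at the height of the handle's underside; +x towards the blade tip. The blade's middle plane is 8 mm above the origin. It starts lying on its handle's underside.
- pry_tip (a point): middle of the blade's tip edge, 90 mm ahead of the tool's origin and 8 mm up. Axes as the tool.
- pry_grip (a point): middle of the tool's handle, 45 mm behind its origin and 8 mm up. Axes as the tool.
- tube_offcut: sawn offcut of silver aluminium rectangular tube, 85 (x) x 30 (y) x 25 mm high. Origin under its centre.
- channel_offcut: sawn offcut of brass-coloured channel lying open side down, 75 (x) x 36 (y) x 22 mm high. Origin under its centre.
- pellet_jar: jar of white pellets with a red lid, 65 mm across, 86 mm high, a bystander. Origin under its centre.
- beaker: clear plastic beaker, 64 mm across, 81 mm high, a bystander. Origin under its centre.

How it is judged:
On the way, in this order (a step that is already met when the one before it is completed fails the run):
1. the pry tool is lifting the cover, which is at least 0.2 rad open (contact force between pry_tool and cover above 0.2 N and value of joint cover above 0.2 rad), for 0.1 s.
2. the cover stands wide open, beyond 1.4 rad (value of joint cover above 1.4 rad), for 0.2 s.
At the end, for the whole second after the job is handed in: The cover is open beyond 1.35 rad; both offcuts are inside the box's walls in plan with their origins less than 70 mm above the work surface, at rest; the pry tool lies flat on the work surface outside the box (origin and tip less than 30 mm high, at rest) (value of joint cover above 1.35 rad and height (world z) of pry_tool between -0.02 and 0.03 m and height (world z) of pry_tip below 0.03 m and linear speed of each of pry_tool, tube_offcut, channel_offcut below 0.03 m/s and x of tube_offcut in the frame of scrap_box between -0.056 and 0.056 m and y of tube_offcut in the frame of scrap_box between -0.061 and 0.061 m and height (world z) of each of tube_offcut, channel_offcut below 0.07 m and x of channel_offcut in the frame of scrap_box between -0.056 and 0.056 m and y of channel_offcut in the frame of scrap_box between -0.061 and 0.061 m); the robot touches nothing.
It fails at once if the gripper or arm presses on the cover (over 1 N) (contact force between any of the fingers, the arm and cover above 1 N).
It fails at once if the jar is shifted by more than 25 mm or tipped over 0.5 rad (distance of pellet_jar from where it was at the start of the episode above 0.025 m or angle between pellet_jar's own z axis and vertical above 0.5 rad).
It fails at once if the beaker is shifted by more than 25 mm or tipped over 0.5 rad (distance of beaker from where it was at the start of the episode above 0.025 m or angle between beaker's own z axis and vertical above 0.5 rad).
It also fails if it takes over 67 s, if anything falls off the work surface, if the arm or the gripper's body presses on something with over 40 N, if the wrist force passes 120 N, or if a joint passes its speed limit or range.

## Working session

There is one attempt and no reset: what is moved stays moved. The work goes in short steps, each a Python script; the robot and the scene stay as the last script left them, time stands still between calls to the robot, and variables do not carry over. Pictures are saved under pics/ and viewed, at most 13 in all, crops included, and the job is handed in when it is done.

```bash
ls; mkdir -p pics
cat > h.py <<'E'
import numpy as np, cv2
from scipy.spatial.transform import Rotation as R
from bench import robot
def grab(n):
    p=np.array(robot.current_eef_pos());r=np.array(robot.current_tool_rot())
    f=robot.grab_frame(n)
    if 'mount' in f:
        T=np.eye(4);T[:3,:3]=R.from_rotvec(r).as_matrix();T[:3,3]=p
        f['extrinsics']=T@np.array(f['mount'])
    return f
def cloud(f):
    "world point per pixel (384,512,3), nan where none"
    z=f['range_z'];h,w=z.shape
    uv=np.stack(np.meshgrid(np.arange(w),np.arange(h)),-1).reshape(-1,1,2).astype(np.float64)
    n=cv2.undistortPoints(uv,np.array(f['K'],float),np.array(f['dist_coeffs'],float)).reshape(h,w,2)
    P=np.dstack([n[...,0]*z,n[...,1]*z,z]).astype(float);P[z<=0]=np.nan
    E=np.array(f['extrinsics']);return P@E[:3,:3].T+E[:3,3]
def save(f,name): cv2.imwrite('pics/'+name,f['frame'][...,::-1])
E
python3 - <<'E'
from h import *
import pickle
d={}
for n in('scene','top'):
    f=grab(n);d[n]=f;save(f,n+'0.png');print(n,np.round(f['extrinsics'],3).tolist())
pickle.dump(d,open('d0.pkl','wb'))
a=np.vstack([d[n]['frame'] for n in d]);cv2.imwrite('pics/both0.png',cv2.resize(a[...,::-1],(400*1,600)))
E
```

```text
pics
scene [[0.951, -0.271, 0.149, 0.444], [-0.309, -0.817, 0.487, -0.519], [-0.01, -0.509, -0.861, 0.961], [0.0, 0.0, 0.0, 1.0]]
top [[0.029, -0.998, 0.063, 0.524], [-0.999, -0.028, 0.025, -0.009], [-0.023, -0.064, -0.998, 0.976], [0.0, 0.0, 0.0, 1.0]]
```

View pics/top0.png

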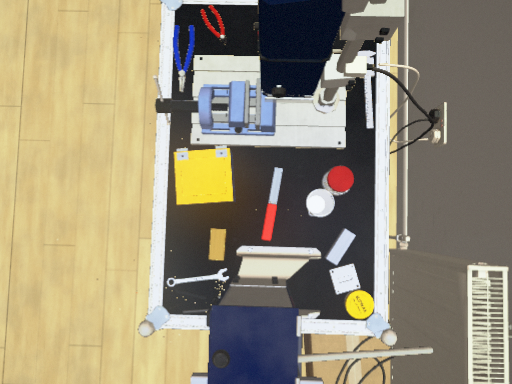

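View pics/scene0.png

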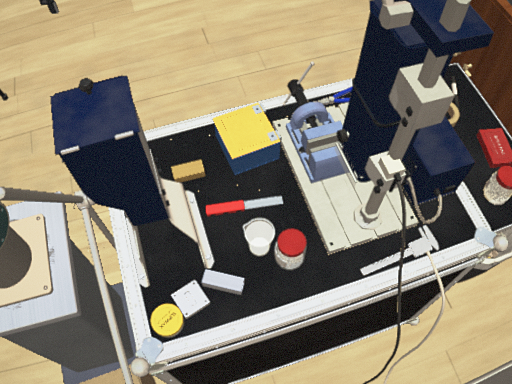

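Run:
```python
from h import *
import pickle
d=pickle.load(open('d0.pkl','rb'))
f=d['top'];P=cloud(f);print(np.round(f['K'],1).tolist(),f['dist_coeffs'])
hsv=cv2.cvtColor(f['frame'],cv2.COLOR_RGB2HSV)
for name,(u,v) in dict(cover=(204,175),tube=(340,246),chan=(217,244),handle=(268,222),blade=(277,183),lid=(341,179),beaker=(319,203),table=(250,215),base=(250,345),brk=(275,260),brk2=(260,290),plate=(180,130),vise=(235,108),wrench=(200,278),white=(345,280),tin=(360,305),rimL=(158,250),press=(300,40),arm2=(345,90),pole=(330,100),body=(300,10),vh=(172,105)).items():
    print(name,np.round(P[v,u],3))
# segmented objects by height
def seg(name,u0,u1,v0,v1,z0,z1,cond=None):
    Q=P[v0:v1,u0:u1].reshape(-1,3);C=f['frame'][v0:v1,u0:u1].reshape(-1,3).astype(int)
    m=(Q[:,2]>z0)&(Q[:,2]<z1)
    if cond is not None:m&=cond(C)
    q=Q[m];(c,s,a)=cv2.minAreaRect(q[:,:2].astype(np.float32)*1000)
    b=cv2.boxPoints((c,s,a));print(name,m.sum(),np.round(c,1),np.round(s,1),round(a,1),'z',np.round(np.percentile(q[:,2],[5,50,95]),4), np.round(b,0).tolist())
seg('cover',165,240,145,210,.06,.09,lambda C:(C[:,0]>150)&(C[:,2]<100))
seg('tube',322,360,224,268,.012,.04)
seg('chan',203,230,222,266,.010,.04,lambda C:(C[:,0]>120))
seg('handle',255,285,195,245,.008,.03,lambda C:(C[:,0]>150)&(C[:,1]<100))
seg('tool',255,290,160,245,.004,.03,lambda C:(C.max(1)>120))
seg('lid',322,358,160,195,.07,.1)
seg('beaker',302,338,186,220,.03,.1)
```

```text
[[395.9, 0.0, 256.2], [0.0, 395.9, 197.7], [0.0, 0.0, 1.0]] [0.00591921 0.         0.         0.         0.        ]
cover [0.63  0.134 0.076]
tube [ 0.475 -0.188  0.025]
chan [0.47  0.106 0.02 ]
handle [ 0.527 -0.016  0.014]
blade [ 0.623 -0.035  0.008]
lid [ 0.628 -0.177  0.085]
beaker [ 0.573 -0.13   0.072]
table [ 0.543  0.029 -0.001]
base [0.352 0.007 0.407]
brk [ 0.441 -0.033  0.077]
brk2 [ 0.403 -0.003  0.253]
plate [0.75  0.211 0.001]
vise [0.782 0.066 0.096]
wrench [0.386 0.146 0.006]
white [ 0.393 -0.205  0.007]
tin [ 0.339 -0.237  0.027]
rimL [0.45  0.252 0.005]
press [ 0.803 -0.054  0.389]
arm2 [ 0.855 -0.196  0.018]
pole [ 0.817 -0.153  0.059]
body [ 0.801 -0.047  0.477]
vh [0.793 0.216 0.07 ]
cover 2739 [628.2 136.3] [122.4 129.9] 5.5 z [0.0737 0.0764 0.0791] [[561.0, 195.0], [573.0, 66.0], [695.0, 77.0], [683.0, 207.0]]
tube 512 [ 463.9 -207. ] [71.  84.6] 58.5 z [0.0143 0.0248 0.0276] [[409.0, -215.0], [481.0, -259.0], [519.0, -199.0], [446.0, -155.0]]
chan 467 [470.7 105.1] [36.3 74.7] 87.5 z [0.0197 0.0226 0.0253] [[433.0, 89.0], [507.0, 85.0], [509.0, 122.0], [434.0, 125.0]]
handle 353 [527.5 -18. ] [23.6 88.3] 81.6 z [0.0123 0.0162 0.019 ] [[482.0, -23.0], [569.0, -36.0], [573.0, -13.0], [486.0, 0.0]]
tool 664 [572.6 -25.3] [ 23.9 179.6] 81.3 z [0.0079 0.0139 0.0186] [[482.0, -23.0], [660.0, -51.0], [663.0, -27.0], [486.0, 0.0]]
lid 598 [ 621.1 -172.1] [57.8 76.6] 69.2 z [0.0765 0.0854 0.0879] [[575.0, -186.0], [647.0, -213.0], [667.0, -159.0], [596.0, -132.0]]
beaker 731 [ 577.6 -139.2] [63.5 80.6] 21.7 z [0.0632 0.0719 0.0831] [[533.0, -113.0], [563.0, -188.0], [622.0, -165.0], [592.0, -90.0]]
```

Run:
```python
from h import *
import pickle
d=pickle.load(open('d0.pkl','rb'))
P=np.vstack([cloud(d[n]).reshape(-1,3) for n in d]);P=P[~np.isnan(P[:,0])]
P=P[P[:,2]>-.03]
xs=np.arange(0,1.0,.05);ys=np.arange(.5,-.5,-.05)
print('zmin/zmax cm (points >5cm); cols y:',[round(100*y-2.5) for y in ys])
for x in xs[::-1]:
    r=[]
    for y in ys:
        m=(P[:,0]>=x)&(P[:,0]<x+.05)&(P[:,1]<y)&(P[:,1]>=y-.05)
        q=P[m,2];h=q[q>.05]
        r.append(f'{100*h.min():3.0f}/{100*h.max():<3.0f}' if len(h)>2 else ('   .   ' if m.any() else '   ?   '))
    print(f'{x:.2f}',''.join(r))
# refine tube
f=d['top'];Pt=cloud(f);Q=Pt[224:268,322:360].reshape(-1,3);C=f['frame'][224:268,322:360].reshape(-1,3).astype(int)
m=(Q[:,2]>.019)&(Q[:,2]<.04)&(C.min(1)>100)&(Q[:,0]>.425)
print(cv2.minAreaRect(Q[m,:2].astype(np.float32)*1000),m.sum())
cv2.imwrite('pics/crop.png',cv2.resize(f['frame'][215:325,150:400,::-1],(750,330),interpolation=cv2.INTER_CUBIC))
```

```text
zmin/zmax cm (points >5cm); cols y: [48, 42, 38, 32, 28, 23, 18, 13, 8, 3, -2, -7, -12, -17, -22, -27, -32, -37, -42, -47]
0.95    ?      ?      ?      ?      .      .      .      .      .     9/10  14/14   6/14   5/14   5/14    .      .      .      ?      ?      ?   
0.90    ?      ?      ?      ?      .      .      .      .      .      .    38/42   6/13   5/46   6/13   5/12    .      .      .      ?      ?   
0.85    ?      ?      ?      ?      .      .      .      .      .    10/39    ?      .    16/58  11/58    .      .      .      ?      ?      ?   
0.80    ?      ?      ?      ?     6/7    6/14   6/10   5/10   6/10   5/50   5/51  12/58   5/62   5/62  22/26  17/23    .      ?      ?      ?   
0.75    ?      ?      ?      ?     6/8    5/8    6/10   5/10   5/10   5/11   5/50  10/58  10/58  19/58    .    16/19  10/17   5/10    .      ?   
0.70    ?      ?      ?      ?      .      .      .     5/7    5/10   5/10   5/10    .      .      .      .      .      .      ?      ?      ?   
0.65    ?      ?      ?      ?      .     7/8    7/8    7/8    5/8     .      .      .      .     5/9
[... 1348 characters left out ...]
     5/6  
0.15    ?      ?      ?      ?      ?      ?      .      .      .      .      .      .      .      .      ?      ?      ?      ?      ?     5/6  
0.10    ?      ?      ?      ?      ?      ?      .      .      .    21/24  20/25    .      .      .      ?      ?      ?      ?      ?      .   
0.05    ?      ?      ?      ?      ?      ?      .      .      .     5/13   5/24  18/19    .      .      ?      ?      ?      ?      ?      ?   
0.00    ?      ?      ?      ?      ?      ?      .      .      .      .     5/14   5/13    .      .      ?      ?      ?      ?      ?      ?   
((474.36175537109375, -189.98635864257812), (31.2016658782959, 84.59053039550781), 58.14052200317383) 471
```

View pics/crop.png

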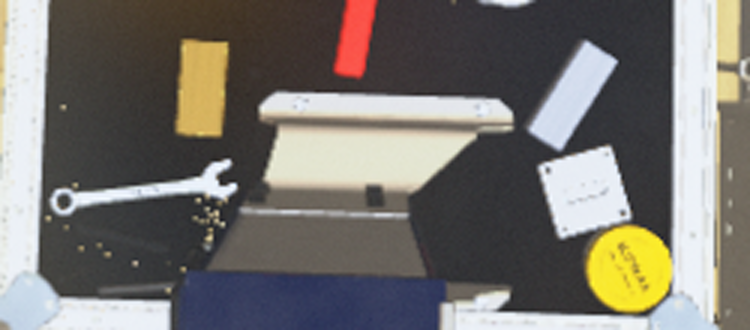

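```bash
cat > kin.py <<'E'
import numpy as np
from scipy.spatial.transform import Rotation as R
def chain(X,q,pts=None):
    "X: 6x(w3,p3) + home rotvec3, home pos3. Returns list of (R,p) per joint frames & tool"
    A=X[:36].reshape(6,6);Rm=np.eye(3);t=np.zeros(3);out=[]
    for i in range(6):
        w=A[i,:3]/np.linalg.norm(A[i,:3]);Ri=R.from_rotvec(w*q[i]).as_matrix()
        out.append(Rm@A[i,3:]+t)
        t=Rm@(A[i,3:]-Ri@A[i,3:])+t;Rm=Rm@Ri
    return Rm@R.from_rotvec(X[36:39]).as_matrix(),Rm@X[39:42]+t,out
E
cat > fit.py <<'E'
from h import *
from kin import *
from scipy.optimize import least_squares
rng=np.random.default_rng(0);D=[]
p0=robot.current_eef_pos();r0=robot.current_tool_rot();q0=robot.current_q();print(np.round(r0,3))
D.append((q0,p0,r0))
R0=R.from_rotvec(r0)
for i in range(250):
    a=rng.uniform(-.3,.7);r=rng.uniform(.35,.75)
    p=[r*np.cos(a),r*np.sin(a),rng.uniform(.02,.35)]
    o=(R.from_rotvec(rng.uniform(-.6,.6,3))*R.from_euler('z',rng.uniform(-1,1))*R0).as_rotvec()
    q=robot.ik(p,o)
    if q is not None:D.append((np.array(q),np.array(p),o))
print(len(D))
best=None
for s5 in(1,-1):
  for s6 in(1,-1):
    A=[[0,0,1,0,0,0],[0,1,0,0,0,.2],[0,-1,0,0,0,.5],[0,1,0,.4,0,.5],[0,0,s5,.5,0,.5],[s6,0,0,.5,0,.5]]
    # home rot from start pose
    X=np.r_[np.ravel(A),0,0,0,.7,0,.5].astype(float)
    Rn,_,_=chain(X,q0);X[36:39]=R.from_matrix(Rn.T@R0.as_matrix()).as_rotvec()
    def res(X):
        o=[]
        for q,p,r in D:
            Rm,t,_=chain(X,q);o+=[(t-p)*1,(R.from_matrix(Rm.T)*R.from_rotvec(r)).as_rotvec()*.3]
        return np.concatenate(o)
    f=least_squares(res,X,max_nfev=40);print(s5,s6,f.cost)
    if best is None or f.cost<best.cost:best=f
np.save('kin.npy',best.x)
A=best.x[:36].reshape(6,6);A[:,:3]/=np.linalg.norm(A[:,:3],axis=1)[:,None]
for a in A:a[3:]-=a[:3]*(a[:3]@a[3:]);print(np.round(a,3))
print(np.round(best.x[36:],3),abs(best.fun).max())
E
time python3 fit.py
```

```text
[-6.870e-01 -3.065e+00  3.000e-03]
245
1 1 6.88208310966104e-29
1 -1 2.0091746280715756e-28
-1 1 7.154938198669157e-26
-1 -1 5.929614111258041e-21
[ 0. -0.  1. -0. -0.  0.]
[ 0.     1.    -0.    -0.     0.     0.229]
[ 0.    -1.     0.    -0.     0.     0.778]
[-0.     1.    -0.     0.49   0.     0.792]
[ 0.    -0.     1.     0.592  0.065 -0.   ]
[ 1.     0.    -0.     0.     0.064  0.792]
[-0.     1.571  0.     0.912  0.065  0.792] 1.4432899320127035e-15
real	6m27.618s
user	6m49.166s
sys	0m0.513s
```

```bash
cat >> h.py <<'E'
import pickle
from kin import chain
X=np.load('kin.npy')
HOME=[(np.array(p),k) for p,k in[((0,0,.229),1),((0,0,.778),2),((.49,0,.792),3),((.49,.065,.792),4),((.592,.065,.792),5),((.80,.065,.792),6)]]
def armpts(q):
    A=X[:36].reshape(6,6);Rm=np.eye(3);t=np.zeros(3);fr=[]
    for i in range(6):
        w=A[i,:3]/np.linalg.norm(A[i,:3]);Ri=R.from_rotvec(w*q[i]).as_matrix()
        t=Rm@(A[i,3:]-Ri@A[i,3:])+t;Rm=Rm@Ri;fr.append((Rm,t))
    return np.array([fr[k-1][0]@p+fr[k-1][1] for p,k in HOME])
def clear(q,O):
    "min distance of obstacle points to each arm centre-line segment"
    P=armpts(q);o=[]
    for a,b in zip(P[1:-1],P[2:]):
        s=np.clip((O-a)@(b-a)/((b-a)@(b-a)),0,1);o.append(np.linalg.norm(O-a-s[:,None]*(b-a),axis=1).min())
    return np.round(o,3)
def obst():
    d=pickle.load(open('d0.pkl','rb'))
    O=np.vstack([cloud(d[n]).reshape(-1,3) for n in d]);O=O[~np.isnan(O[:,0])]
    return O[(O[:,2]>.1)&(O[:,0]>.24)&(O[:,0]<.95)&(O[:,1]>-.25)&(O[:,1]<.25)]
def down(psi): return (R.from_euler('z',psi)*R.from_euler('x',np.pi)).as_rotvec()
E
python3 - <<'E'
from h import *
O=obst()
U=np.array([.9885,-.151]);N=np.array([.5699,.1310])
for nm,p,psi in [('grasp',(.5405,-.020,.009),-.152),('pre',(*(N-.130*U),.064),-.152),('in',(*(N-.092*U),.064),-.152),
   ('top',(*(N-.092*U+[.12,.01]),.175),-.152),('tube',(.474,-.190,.01),None),('chan',(.471,.105,.01),-.05),('box',(.629,.136,.05),.09)]:
  for k in(0,np.pi):
    for ps in ([psi] if psi is not None else [np.radians(58.14),np.radians(58.14-90)]):
        q=robot.ik(p,down(ps+k));print(nm,round(ps+k,2),np.round(p,3),None if q is None else (np.round(q,2),clear(q,O)))
f=pickle.load(open('d0.pkl','rb'))['top'];P=cloud(f)
for (u,v) in[(320,250),(316,253),(242,250),(240,255),(210,310),(296,310),(230,285),(290,290)]:print(u,v,np.round(P[v,u],3))
Q=P[224:268,322:360].reshape(-1,3);C=f['frame'][224:268,322:360].reshape(-1,3).astype(int)
m=(Q[:,2]>.019)&(Q[:,2]<.04)&(C.min(1)>100)&(Q[:,0]>.425)
print(cv2.boxPoints(cv2.minAreaRect(Q[m,:2].astype(np.float32)*1000)).round().tolist())
E
```

```text
grasp -0.15 [ 0.54  -0.02   0.009] (array([-0.16,  0.31, -0.44,  0.83,  0.  ,  3.14]), array([0.1  , 0.128, 0.134, 0.129]))
grasp 2.99 [ 0.54  -0.02   0.009] (array([-0.16,  0.31, -0.44,  0.83,  0.  , -0.  ]), array([0.1  , 0.128, 0.134, 0.129]))
pre -0.15 [0.441 0.151 0.064] (array([ 0.19,  0.12, -0.54,  0.91,  0.  , -2.8 ]), array([0.094, 0.094, 0.095, 0.088]))
pre 2.99 [0.441 0.151 0.064] (array([ 0.19,  0.12, -0.54,  0.91,  0.  ,  0.34]), array([0.094, 0.094, 0.095, 0.088]))
in -0.15 [0.479 0.145 0.064] (array([ 0.16,  0.18, -0.47,  0.92,  0.  , -2.83]), array([0.112, 0.115, 0.11 , 0.112]))
in 2.99 [0.479 0.145 0.064] (array([ 0.16,  0.18, -0.47,  0.92,  0.  ,  0.32]), array([0.112, 0.115, 0.11 , 0.112]))
top -0.15 [0.599 0.155 0.175] (array([ 0.15,  0.28, -0.08,  1.21,  0.  , -2.84]), array([0.232, 0.232, 0.231, 0.214]))
top 2.99 [0.599 0.155 0.175] (array([ 0.15,  0.28, -0.08,  1.21,  0.  ,  0.3 ]), array([0.232, 0.232, 0.231, 0.214]))
tube 1.01 [ 0.474 -0.19   0.01 ] (array([-0.51,  0.26, -0.5 ,  0.81,  0.  ,  1.62]), array([0.074, 0.148, 0.146, 0.145]))
tube -0.56 [ 0.474 -0.
[... 427 characters left out ...]
 array([0.063, 0.072, 0.078, 0.079]))
chan 3.09 [0.471 0.105 0.01 ] (array([ 0.09,  0.22, -0.56,  0.79,  0.  ,  0.14]), array([0.063, 0.072, 0.078, 0.079]))
box 0.09 [0.629 0.136 0.05 ] (array([ 0.11,  0.42, -0.16,  0.99,  0.  , -3.12]), array([0.174, 0.181, 0.221, 0.159]))
box 3.23 [0.629 0.136 0.05 ] (array([ 0.11,  0.42, -0.16,  0.99,  0.  ,  0.02]), array([0.174, 0.181, 0.221, 0.16 ]))
320 250 [ 0.462 -0.144  0.002]
316 253 [ 0.455 -0.135  0.   ]
242 250 [ 0.456  0.046 -0.   ]
240 255 [0.447 0.048 0.039]
210 310 [0.399 0.065 0.409]
296 310 [ 0.403 -0.056  0.407]
230 285 [0.404 0.055 0.211]
290 290 [ 0.363 -0.074 -0.001]
[[430.0, -181.0], [502.0, -226.0], [519.0, -199.0], [447.0, -154.0]]
```

Run:
```python
from h import *
o=down(np.pi-.152)
robot.set_gripper(.036,60)
robot.goto([.5405,-.020,.10],o)
robot.line_to([.5405,-.020,.022],speed=.15)
g=robot.line_to([.5405,-.020,-.004],speed=.03,guard=5)
p=np.array(robot.current_eef_pos());print('touch',g,p,robot.current_width(),robot.current_t())
robot.line_to(p+[0,0,.004],speed=.03)
p=np.array(robot.current_eef_pos())
robot.set_gripper(0,90)
print('grip',p,robot.current_eef_pos(),robot.current_width(),robot.current_grip_force(),robot.current_wrist_force())
robot.line_to(p+[0,0,.11],speed=.15)
print(robot.current_width(),robot.current_t())
for n in('scene','top','wrist'):
    f=grab(n);save(f,n+'1.png');P=cloud(f)
    C=f['frame'].astype(int);m=(C[...,0]>150)&(C[...,1]<90)&(C[...,2]<90)&(P[...,2]>.09)&(P[...,2]<.15)
    if m.sum()>20:
        q=P[m];print(n,m.sum(),q.mean(0).round(4),'slope z/x',np.polyfit(q[:,0],q[:,2],1).round(3),'yaw',np.polyfit(q[:,0],q[:,1],1).round(3),q[:,0].min(),q[:,0].max())
    b=np.array([.5405,-.02]);s=(P[...,:2]-b)@[.9885,-.151];l=(P[...,:2]-b)@[.151,.9885]
    m=(s>.05)&(s<.13)&(abs(l)<.02)&(P[...,2]>.08)&(P[...,2]<.16)
    if m.sum()>20:q=P[m];print(' blade',m.sum(),s[m].max().round(4),np.polyfit(s[m],q[:,2],1).round(4),np.polyfit(s[m],l[m],1).round(3))
```

```text
touch False [ 0.54067561 -0.02001258 -0.00388977] 0.03598405075757271 4.65
grip [ 0.54127522 -0.02009229  0.0006813 ] [ 5.40591117e-01 -1.99970303e-02  3.63891163e-05] -0.00031981180403771914 0.0 [ 0.4027818  -0.46540927 -0.03046899]
-0.00023125375186500044 6.25
```

View pics/wrist1.png

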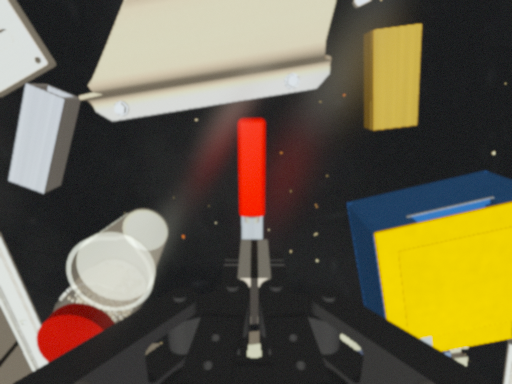

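View pics/scene1.png

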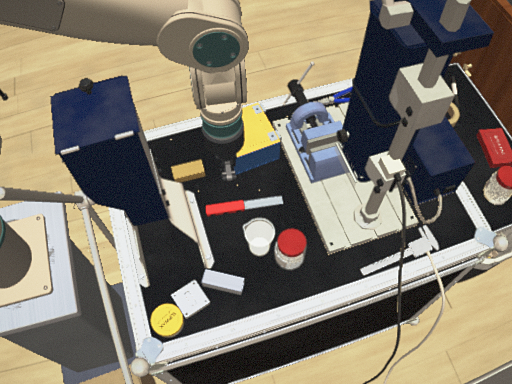

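Run:
```python
from h import *
print(robot.current_eef_pos(),robot.current_tool_rot(),np.round(robot.current_q(),3));Rm,t,_=chain(X,robot.current_q());print(t)
for n in('wrist','scene','top'):
    f=grab(n);P=cloud(f);C=f['frame'].astype(int)
    m=(C[...,0]>150)&(C[...,1]<70)&(C[...,2]<70)&(P[...,2]>-.05)&(P[...,2]<.05)&(abs(P[...,1])<.09)
    q=P[m];print(n,m.sum(),q.mean(0).round(4) if len(q) else '')
    if len(q)>20:print(cv2.minAreaRect(q[:,:2].astype(np.float32)*1000),np.percentile(q[:,2],[5,50,95]).round(4))
    y=(C[...,0]>150)&(C[...,2]<70)&(C[...,1]>130)&(P[...,0]>.55)&(P[...,2]<.12)
    if y.sum()>50:print(' cover',P[y].mean(0).round(4),cv2.minAreaRect(P[y][:,:2].astype(np.float32)*1000))
    if n=='wrist':
        print(np.round(f['mount'],3).tolist())
        for u,v in[(255,250),(255,275),(255,290),(255,345),(252,228)]:print(u,v,P[v,u].round(4))
```

```text
[ 0.5400364  -0.01990629  0.10922637] [-2.38396296e-01 -3.12968561e+00 -3.55067831e-04] [-0.156  0.199 -0.334  1.041 -0.    -0.004]
[ 0.5400364  -0.01990629  0.10922637]
wrist 2642 [ 0.5218 -0.018   0.0166]
((527.6085815429688, -18.648880004882812), (24.763277053833008, 94.17707824707031), 81.4440689086914) [0.0143 0.0169 0.0182]
 cover [0.6177 0.1217 0.0768] ((671.520263671875, 141.08380126953125), (241.0921630859375, 112.61376190185547), 19.530990600585938)
[[-0.0, -0.948, -0.318, 0.082], [1.0, -0.0, -0.0, 0.001], [0.0, -0.318, 0.948, -0.172], [0.0, 0.0, 0.0, 1.0]]
255 250 [ 0.5292 -0.0163  0.1536]
255 275 [ 0.5287 -0.0163  0.1747]
255 290 [ 0.5346 -0.0172  0.1762]
255 345 [ 0.7122 -0.0438  0.0217]
252 228 [ 0.5836 -0.027   0.0097]
scene 487 [ 1.1104 -0.0484  0.0204]
((893.4049682617188, -43.46540832519531), (72.7691879272461, 826.698974609375), 88.23835754394531) [0.0039 0.0223 0.0258]
top 0 
 cover [0.6231 0.1366 0.0753] ((627.5060424804688, 145.3670654296875), (123.00003051757812, 147.72105407714844), 5.503931522369385)
```

Run:
```python
from h import *
f=grab('wrist');P=cloud(f);print(np.round(f['K'],1).tolist(),f['dist_coeffs'])
T=np.linalg.inv(np.array(f['extrinsics']))
Rm=R.from_rotvec(robot.current_tool_rot()).as_matrix();p=np.array(robot.current_eef_pos())
L=(P-p)@Rm  # tool coords
for v in range(234,300,4):print(v,[ (u,L[v,u].round(3).tolist()) for u in(246,255,264)])
for c in [(0,0,0),(.011,0,.008),(-.011,0,.008),(.011,0,-.011)]:
    w=Rm@np.array(c)+p;x,_=cv2.projectPoints(w[None],cv2.Rodrigues(T[:3,:3])[0],T[:3,3],np.array(f['K'],float),np.array(f['dist_coeffs'],float));print(c,x.ravel().round(1))
```

```text
[[309.3, 0.0, 253.8], [0.0, 309.3, 192.9], [0.0, 0.0, 1.0]] [0.00374621 0.         0.         0.         0.        ]
234 [(246, [-0.05, -0.006, 0.099]), (255, [-0.05, 0.002, 0.099]), (264, [-0.055, 0.011, 0.109])]
238 [(246, [-0.055, -0.006, 0.099]), (255, [-0.055, 0.002, 0.1]), (264, [-0.06, 0.012, 0.109])]
242 [(246, [0.012, -0.002, -0.038]), (255, [0.013, 0.002, -0.038]), (264, [0.013, 0.006, -0.038])]
246 [(246, [0.012, -0.002, -0.041]), (255, [0.012, 0.002, -0.041]), (264, [0.012, 0.006, -0.042])]
250 [(246, [0.012, -0.002, -0.045]), (255, [0.012, 0.002, -0.045]), (264, [0.012, 0.006, -0.044])]
254 [(246, [0.012, -0.002, -0.048]), (255, [0.012, 0.002, -0.048]), (264, [0.012, 0.006, -0.048])]
258 [(246, [0.012, -0.002, -0.052]), (255, [0.012, 0.002, -0.052]), (264, [0.011, 0.006, -0.051])]
262 [(246, [0.012, -0.002, -0.055]), (255, [0.012, 0.002, -0.056]), (264, [0.012, 0.006, -0.055])]
266 [(246, [0.012, -0.002, -0.059]), (255, [0.012, 0.002, -0.058]), (264, [0.012, 0.006, -0.058])]
270 [(246, [0.012, -0.002, -0.062]), (255, [0.012, 0.002, -0.062]), (264, [0.012, 0.006, -0.061])]
274 [(246, [0.012, -0.002, -0.064]), (255, [0.013, 0.002, -0.065]), (264, [0.012, 0.005, -0.064])]
278 [(246, [0.012, -0.002, -0.067]), (255, [0.012, 0.002, -0.067]), (264, [0.012, 0.005, -0.067])]
282 [(246, [0.013, -0.002, -0.071]), (255, [0.01, 0.002, -0.067]), (264, [0.013, 0.005, -0.071])]
286 [(246, [0.013, -0.002, -0.074]), (255, [0.008, 0.002, -0.067]), (264, [0.013, 0.005, -0.073])]
290 [(246, [0.013, -0.001, -0.076]), (255, [0.007, 0.002, -0.068]), (264, [0.014, 0.005, -0.077])]
294 [(246, [0.013, -0.001, -0.078]), (255, [0.005, 0.002, -0.067]), (264, [0.012, 0.005, -0.077])]
298 [(246, [0.013, -0.001, -0.081]), (255, [0.002, 0.002, -0.067]), (264, [0.013, 0.005, -0.081])]
(0, 0, 0) [251.6 231.4]
(0.011, 0, 0.008) [251.7 209.8]
(-0.011, 0, 0.008) [251.7 241.4]
(0.011, 0, -0.011) [251.4 222.1]
```

Run:
```python
from h import *
O=obst();o=down(np.pi-.152);U=np.array([.9885,-.151]);N=np.array([.5699,.1310])
for nm,p,ps in[('grasp',(.5405,-.02,-.04),-.152),('pre',(*(N-.130*U),.02),-.152),('tube',(.474,-.19,-.035),-.558),('tube+',(.491,-.20,-.035),-.558),('chan',(.471,.105,-.035),-.05),('chan+',(.485,.105,-.035),-.05)]:
    q=robot.ik(p,down(np.pi+ps));print(nm,None if q is None else clear(q,O))
robot.set_gripper(.036,60)
robot.line_to([.5405,-.020,-.020],speed=.15)
g=robot.line_to([.5405,-.020,-.052],speed=.02,guard=4)
p=np.array(robot.current_eef_pos());print('touch',g,p,robot.current_width(),robot.current_wrist_force(),robot.current_t())
```

```text
grasp [0.075 0.128 0.136 0.129]
pre [0.061 0.064 0.094 0.088]
tube [0.067 0.148 0.148 0.142]
tube+ [0.075 0.165 0.165 0.159]
chan [0.037 0.071 0.08  0.079]
chan+ [0.047 0.085 0.092 0.09 ]
touch True [ 0.54055884 -0.01999689 -0.02917071] 0.036129164566361914 [-0.65650025  0.42768591  4.03560579] 8.775
```

Run:
```python
from h import *
f=grab('wrist');P=cloud(f)
Rm=R.from_rotvec(robot.current_tool_rot()).as_matrix();p=np.array(robot.current_eef_pos());L=(P-p)@Rm
cv2.imwrite('pics/w2.png',cv2.resize(f['frame'][130:384,130:380,::-1],(590,600),interpolation=cv2.INTER_CUBIC))
for v in range(190,300,8):print(v,[(u,(L[v,u]*1000).round().astype(int).tolist()) for u in range(200,312,12) if np.isfinite(L[v,u,0])])
```

```text
190 [(200, [36, -25, -30]), (212, [36, -19, -31]), (224, [41, -11, -45]), (236, [41, -6, -47]), (248, [41, -1, -47]), (260, [41, 4, -46]), (272, [42, 9, -47]), (284, [36, 16, -31]), (296, [37, 21, -32]), (308, [36, 27, -31])]
198 [(200, [32, -25, -30]), (212, [32, -19, -30]), (224, [38, -12, -46]), (236, [37, -6, -45]), (248, [38, -1, -46]), (260, [38, 4, -46]), (272, [37, 9, -45]), (284, [32, 16, -30]), (296, [32, 22, -30]), (308, [32, 28, -29])]
206 [(200, [28, -25, -30]), (212, [28, -19, -30]), (224, [33, -12, -45]), (236, [34, -6, -46]), (248, [34, -1, -47]), (260, [34, 4, -46]), (272, [34, 9, -46]), (284, [28, 16, -31]), (296, [28, 22, -29]), (308, [28, 28, -30])]
214 [(200, [23, -26, -29]), (212, [23, -19, -30]), (224, [30, -12, -45]), (236, [30, -6, -46]), (248, [30, -1, -47]), (260, [31, 4, -48]), (272, [30, 9, -46]), (284, [24, 16, -31]), (296, [24, 22, -31]), (308, [24, 28, -30])]
222 [(200, [19, -26, -30]), (212, [20, -19, -31]), (224, [25, -12, -44]), (236, [26, -7, -46]), (248, [26, -1, -46]), (260, [26, 4, -46]), (272, [26, 9, -46]), (284, [20, 16, -31]), (296, [20, 22,
[... 1360 characters left out ...]
[12, 24, -62])]
278 [(200, [12, -20, -67]), (212, [5, -17, -57]), (224, [-13, -14, -31]), (236, [-2, -7, -47]), (248, [-2, -1, -47]), (260, [-2, 4, -46]), (272, [-3, 10, -45]), (284, [-13, 17, -30]), (296, [7, 19, -60]), (308, [12, 23, -68])]
286 [(200, [8, -20, -67]), (212, [1, -17, -57]), (224, [-18, -15, -30]), (236, [-7, -7, -46]), (248, [-7, -1, -46]), (260, [-7, 4, -47]), (272, [-8, 10, -45]), (284, [-17, 17, -32]), (296, [3, 19, -61]), (308, [13, 21, -74])]
294 [(200, [13, -18, -79]), (212, [-2, -17, -59]), (224, [-23, -15, -30]), (236, [-11, -7, -47]), (248, [-11, -1, -47]), (260, [-11, 4, -46]), (272, [-13, 10, -45]), (284, [-24, 18, -29]), (296, [1, 19, -62]), (308, [13, 21, -79])]
```

View pics/w2.png

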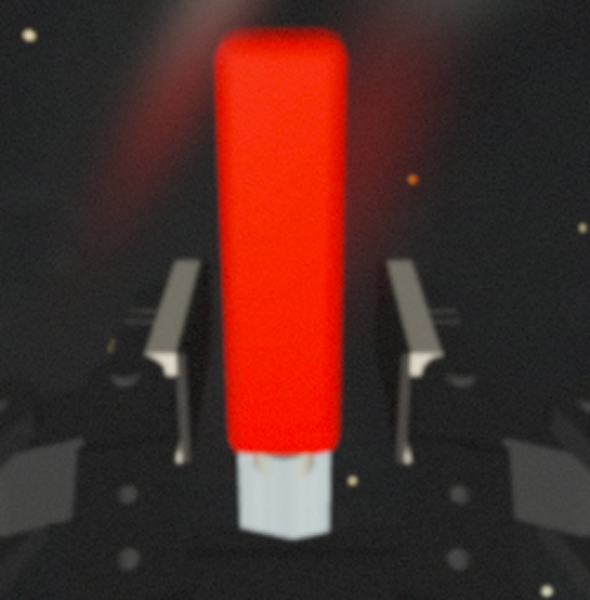

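Run:
```python
from h import *
print(robot.current_wrist_force(),robot.current_ft_torque());robot.hold(.3);print(robot.current_wrist_force(),robot.current_ft_torque(),np.round(robot.current_tau(),2))
p=np.array(robot.current_eef_pos());print(p)
g=robot.line_to([p[0],p[1],p[2]-.003],speed=.02);print(robot.current_wrist_force(),robot.current_eef_pos()[2])
```

```text
[-0.77271259 -0.71423671  4.9252102 ] [ 0.09715749  0.09279344 -0.02085031]
[-0.54978813 -0.77818564  5.75074844] [0.03048793 0.11238119 0.03619951] [-2.000e-02 -3.822e+01  2.008e+01 -2.000e-01  0.000e+00 -0.000e+00]
[ 0.54055331 -0.01999416 -0.02919101]
[-8.17882818  1.3091411  26.18092699] -0.029302167964496077
```

Run:
```python
from h import *
robot.line_to([.5405,-.020,-.0255],speed=.03)
print(robot.current_wrist_force(),robot.current_eef_pos())
robot.set_gripper(0,90)
print('grip',robot.current_eef_pos(),robot.current_width(),robot.current_grip_force(),robot.current_wrist_force())
```

```text
[ 0.37819312  0.51178783 -0.21968729] [ 0.54032554 -0.01996245 -0.02589491]
grip [ 0.54023574 -0.01999139 -0.02571407] 0.02173410637271469 88.82966995239258 [-0.75159758  0.01481894  1.43061168]
```

```bash
cat >> h.py <<'E'
def blade(n,f=None):
    "fit blade height/side along the tool axis from the reported TCP, tool frame (x fwd along blade)"
    f=f or grab(n);P=cloud(f);p=np.array(robot.current_eef_pos());Rm=R.from_rotvec(robot.current_tool_rot()).as_matrix()
    L=(P-p)@Rm*[-1,1,-1]
    m=(L[...,0]>.045)&(L[...,0]<.135)&(abs(L[...,1])<.02)&(L[...,2]>.0)&(L[...,2]<.07)
    if m.sum()<15:print(n,'few',m.sum());return
    s=L[m];print(n,m.sum(),'s',np.percentile(s[:,0],[1,99]).round(4),'z=',np.polyfit(s[:,0],s[:,2],1).round(4),'y=',np.polyfit(s[:,0],s[:,1],1).round(4))
E
python3 - <<'E'
from h import *
robot.line_to([.5405,-.020,.075],speed=.2)
print(robot.current_width(),robot.current_wrist_force(),robot.current_t())
for n in('scene','top','wrist'):
    f=grab(n);save(f,n+'3.png');blade(n,f)
E
```

```text
0.02137653777098307 [-0.34278798  0.34678478 -2.33484013] 10.7
scene 299 s [0.0462 0.1206] z= [0.0026 0.0355] y= [-0.0004 -0.0015]
top 121 s [0.0938 0.1229] z= [-0.0143  0.0376] y= [0.0037 0.0014]
wrist 747 s [0.0451 0.0599] z= [-0.0004  0.0368] y= [-0.0089  0.0016]
```

View pics/scene3.png

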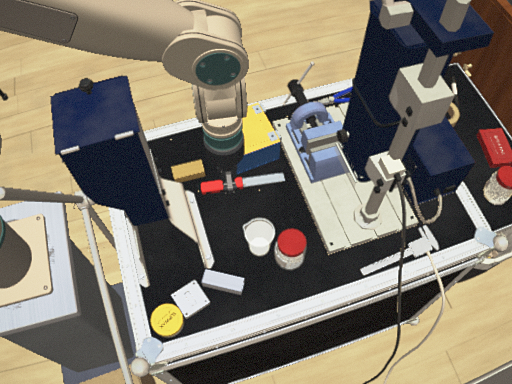

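Run:
```python
from h import *
O=obst();N=np.array([.570,.1308])
for ps in(-.152,-.3,-.45):
    U=np.array([np.cos(ps),np.sin(ps)])
    for d in(.131,.091):
        for z in (.029,.075):
            q=robot.ik((*(N-d*U),z),down(np.pi+ps))
            if q is None:print(ps,d,None);continue
            A=armpts(q);a,b=A[1],A[2];s=np.clip((O-a)@(b-a)/((b-a)@(b-a)),0,1);k=np.linalg.norm(O-a-s[:,None]*(b-a),axis=1)
            print(ps,d,z,(N-d*U).round(3),clear(q,O),O[k.argmin()].round(3),(a+s[k.argmin()]*(b-a)).round(3))
```

```text
-0.152 0.131 0.029 [0.441 0.151] [0.067 0.068 0.094 0.088] [0.405 0.061 0.41 ] [0.443 0.085 0.459]
-0.152 0.131 0.075 [0.441 0.151] [0.102 0.102 0.095 0.088] [0.405 0.061 0.41 ] [0.453 0.087 0.496]
-0.152 0.091 0.029 [0.48  0.145] [0.087 0.096 0.111 0.113] [0.406 0.057 0.41 ] [0.46  0.076 0.476]
-0.152 0.091 0.075 [0.48  0.145] [0.121 0.123 0.111 0.111] [0.406 0.057 0.41 ] [0.471 0.078 0.51 ]
-0.3 0.131 0.029 [0.445 0.17 ] [0.079 0.082 0.112 0.105] [0.405 0.061 0.41 ] [0.443 0.103 0.464]
-0.3 0.131 0.075 [0.445 0.17 ] [0.112 0.112 0.114 0.105] [0.405 0.061 0.41 ] [0.457 0.106 0.498]
-0.3 0.091 0.029 [0.483 0.158] [0.093 0.104 0.122 0.124] [0.405 0.061 0.41 ] [0.459 0.088 0.48 ]
-0.3 0.091 0.075 [0.483 0.158] [0.126 0.129 0.122 0.123] [0.405 0.061 0.41 ] [0.47  0.09  0.513]
-0.45 0.131 0.029 [0.452 0.188] [0.093 0.099 0.131 0.124] [0.405 0.061 0.41 ] [0.444 0.119 0.472]
-0.45 0.131 0.075 [0.452 0.188] [0.124 0.125 0.133 0.125] [0.405 0.061 0.41 ] [0.456 0.122 0.505]
-0.45 0.091 0.029 [0.488 0.17 ] [0.101 0.114 0.135 0.135] [0.405 0.061 0.41 ] [0.46  0.098 0.485]
-0.45 0.091 0.075 [0.488 0.17 ] [0.132 0.138 0.135 0.135] [0.405 0.061 0.41 ] [0.47  0.101 0.518]
```

```bash
cat >> h.py <<'E'
YB=.094;BX=np.array([np.cos(YB),np.sin(YB)]);BY=np.array([-BX[1],BX[0]]);BC=np.array([.6297,.1364])
def bw(x,y): return BC+x*BX+y*BY
PS=-.3;UP=np.array([np.cos(PS),np.sin(PS)])
def tip(x,y,z): "TCP for blade-tip middle at box x,y and world z"; return [*(bw(x,y)-.121*UP),z-.034]
E
python3 - <<'E'
from h import *
o=down(np.pi+PS)
robot.goto(tip(-.072,.006,.112),o)
robot.line_to(tip(-.072,.006,.0628),speed=.15)
print(robot.current_t(),robot.current_wrist_force());w=robot.current_wrist_force()
d=R.from_euler('z',PS).apply([.042,0,0])
g=robot.line_to(np.array(tip(-.072,.006,.0628))+d,speed=.06,guard=8)
print(g,robot.current_eef_pos(),robot.current_wrist_force(),robot.current_width(),robot.current_t())
save(grab('scene'),'scene4.png')
f=grab('wrist');save(f,'w4.png');a=np.hstack([cv2.imread('pics/scene4.png')[60:300,130:380],cv2.imread('pics/w4.png')[100:340,200:450]]);cv2.imwrite('pics/c4.png',cv2.resize(a,(800,384)))
E
```

```text
12.1917 [ 0.25294869 -0.3065771  -1.64553311]
False [0.48145829 0.15890288 0.02855865] [-1.24663021 -0.90232675 -1.18127369] 0.021638876728859342 13.0417
```

View pics/c4.png

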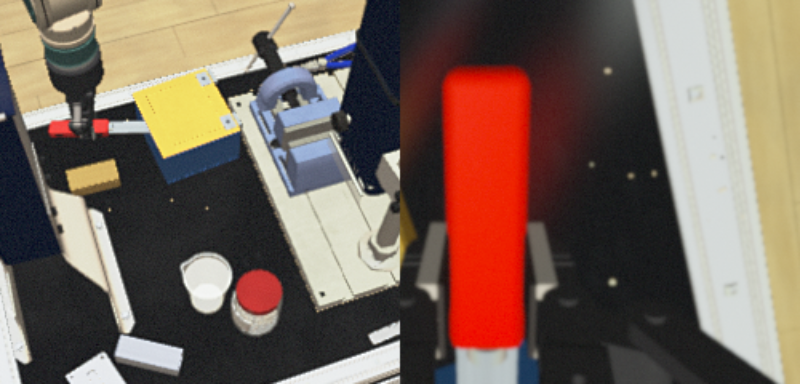

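Run:
```python
from h import *
r=.0932;x0=.060;y=-.010
robot.line_to(tip(x0-r,y,.069),speed=.06)
for th in np.arange(.15,1.76,.2):
    robot.line_to(tip(x0-r*np.cos(th),y,.071+r*np.sin(th)),speed=.10)
    print(round(th,2),np.round(robot.current_wrist_force(),1),round(robot.current_t(),2))
f=grab('scene');save(f,'scene5.png')
P=cloud(f);C=f['frame'].astype(int);m=(C[...,0]>120)&(C[...,2]<90)&(C[...,1]>100)&(P[...,2]>.06)&(P[...,2]<.25)&(P[...,0]>.5)&(abs(P[...,1]-.14)<.1)
q=P[m];L=(q[:,:2]-BC)@BX;print(m.sum(),np.percentile(L,[5,95]),np.percentile(q[:,2],[1,99]),np.polyfit(q[:,2],L,1))
```

```text
0.15 [ 0.   0.  -1.8] 13.7
0.35 [-0.4  0.2 -1.7] 14.03
0.55 [-0.3 -0.4 -1.2] 14.37
0.75 [ 1.   0.  -1.4] 14.7
0.95 [ 1.2  0.4 -1. ] 15.03
1.15 [ 0.5 -0.1 -0.7] 15.37
1.35 [ 0.6 -0.1 -1.2] 15.7
1.55 [-0.5 -0.5 -1.5] 16.03
1.75 [ 0.1  0.  -2. ] 16.37
1301 [0.05864481 0.08932004] [0.07715687 0.1914263 ] [0.23350099 0.04191565]
```

View pics/scene5.png

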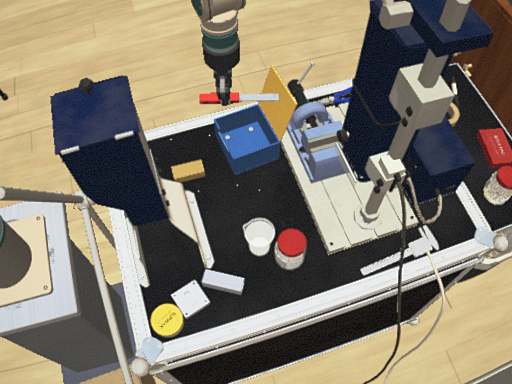

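Run:
```python
from h import *
robot.hold(.1)
p=np.array(robot.current_eef_pos());b=np.r_[BX,0]
robot.line_to(p-.08*b+[0,0,.02],speed=.2)
robot.goto([.5405,-.020,.06],down(np.pi-.152))
robot.line_to([.5405,-.020,-.015],speed=.2)
g=robot.line_to([.5405,-.020,-.0275],speed=.03,guard=4)
print(g,robot.current_eef_pos(),robot.current_wrist_force())
robot.set_gripper(.046)
robot.line_to([.5405,-.020,.07],speed=.2)
print(robot.current_width(),robot.current_t())
f=grab('scene');save(f,'scene6.png')
P=cloud(f);C=f['frame'].astype(int);m=(C[...,0]>150)&(C[...,1]<70)&(C[...,2]<70)&(P[...,2]>-.01)&(abs(P[...,1]+.02)<.05)&(P[...,0]<.6)&(P[...,2]<.05)
q=P[m];print(q.mean(0).round(4),q[:,0].min(),q[:,0].max(),np.percentile(q[:,2],[5,95]))
# re-measure offcuts with scene camera
m=(P[...,0]>.40)&(P[...,0]<.55)&(P[...,1]<-.14)&(P[...,1]>-.25)&(P[...,2]>.02)&(P[...,2]<.035)&(C.min(-1)>110);print('tube',cv2.minAreaRect(P[m][:,:2].astype(np.float32)*1000))
m=(P[...,0]>.42)&(P[...,0]<.53)&(P[...,1]<.16)&(P[...,1]>.06)&(P[...,2]>.017)&(P[...,2]<.03)&(C[...,0]>120);print('chan',cv2.minAreaRect(P[m][:,:2].astype(np.float32)*1000))
```

```text
True [ 0.54165647 -0.02013795 -0.02569826] [-1.01288829  0.18137753  5.00497247]
0.046096639349027815 19.8583
[ 0.5252 -0.0183  0.0102] 0.4827097402200534 0.5742069463346554 [-0.00096242  0.01639113]
tube ((485.7159118652344, -160.90902709960938), (100.41545104980469, 93.08993530273438), 58.80508804321289)
chan ((467.999267578125, 102.48149871826172), (38.96097183227539, 74.933837890625), 87.26687622070312)
```

```bash
cat >> h.py <<'E'
def downt(psi,t): return (R.from_euler('z',psi)*R.from_euler('y',t)*R.from_euler('z',np.pi)*R.from_euler('x',np.pi)).as_rotvec()
def tcp(tipxyz,o,a=.029): return np.array(tipxyz)+a*R.from_rotvec(o).apply([0,0,1])
E
python3 - <<'E'
from h import *
O=obst()
for x in(.472,.485,.492):
  for t in(0,.1,.2):
    o=downt(-.05,t);q=robot.ik(tcp([x,.1035,.009],o),o);print(x,t,None if q is None else clear(q,O))
for t in(0,.1):
    o=downt(-.558,t);q=robot.ik(tcp([.483,-.196,.009],o),o);print('tube',t,None if q is None else clear(q,O))
E
```

```text
0.472 0 [0.046 0.07  0.078 0.079]
0.472 0.1 [0.071 0.108 0.107 0.088]
0.472 0.2 [0.093 0.147 0.133 0.097]
0.485 0 [0.055 0.082 0.089 0.089]
0.485 0.1 [0.08  0.121 0.119 0.099]
0.485 0.2 [0.1   0.16  0.146 0.108]
0.492 0 [0.06  0.089 0.096 0.095]
0.492 0.1 [0.084 0.128 0.125 0.105]
0.492 0.2 [0.104 0.167 0.152 0.114]
tube 0 [0.073 0.156 0.156 0.152]
tube 0.1 [0.088 0.192 0.186 0.159]
```

Run:
```python
from h import *
o=downt(-.045,.15);g=np.array([.482,.1035,.0])
robot.set_gripper(.052)
robot.goto(tcp(g+[0,0,.08],o),o)
robot.line_to(tcp(g+[0,0,.03],o),speed=.2)
s=robot.line_to(tcp(g+[0,0,.009],o),speed=.05,guard=6);print('guard',s,robot.current_eef_pos(),tcp(g+[0,0,.009],o))
robot.set_gripper(0,70);print(robot.current_width(),robot.current_grip_force(),robot.current_wrist_force())
robot.line_to(tcp(g+[0,0,.13],o),speed=.25)
print(robot.current_width(),robot.current_t())
ob=downt(YB,0)
robot.goto(tcp([*bw(.006,.020),.13],ob),ob)
s=robot.line_to(tcp([*bw(.006,.020),.045],ob),speed=.15,guard=8)
print(s,robot.current_eef_pos(),robot.current_wrist_force(),robot.current_width())
robot.set_gripper(.046)
robot.line_to(tcp([*bw(.006,.020),.13],ob),speed=.25)
print(robot.current_t(),robot.current_width());save(grab('scene'),'scene7.png')
```

```text
guard False [ 0.47738081  0.10374899 -0.01987123] [ 0.47767068  0.10369495 -0.01967436]
0.03412342661607932 70.69024622440338 [0.1250647  0.70615886 3.83321857]
0.03402504979777109 22.6417
False [0.63402663 0.15674196 0.01663849] [-0.40174238  0.30557219 -1.01806569] 0.03375125266490626
24.8 0.045996615411902184
```

View pics/scene7.png

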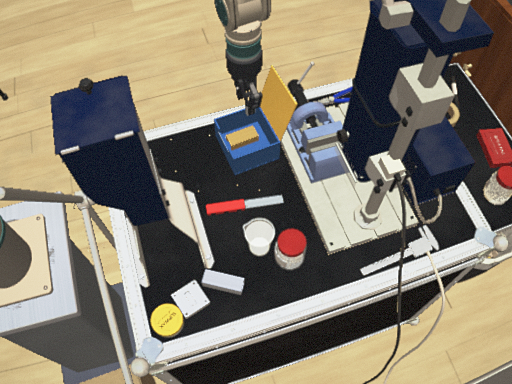

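Run:
```python
from h import *
o=downt(-.558,.1);g=np.array([.482,-.195,.0]);ob=downt(YB,0)
robot.line_to(tcp([*bw(-.006,.0),.17],ob),speed=.25)
robot.goto(tcp(g+[0,0,.17],o),o)
robot.line_to(tcp(g+[0,0,.035],o),speed=.25)
s=robot.line_to(tcp(g+[0,0,.009],o),speed=.05,guard=6);print('guard',s,robot.current_eef_pos(),tcp(g+[0,0,.009],o))
robot.set_gripper(0,70);print(robot.current_width(),robot.current_grip_force(),robot.current_wrist_force())
robot.line_to(tcp(g+[0,0,.17],o),speed=.25)
print(robot.current_width(),robot.current_t())
if robot.current_width()<.02: raise SystemExit
robot.goto(tcp([*bw(.003,-.022),.15],ob),ob)
s=robot.line_to(tcp([*bw(.003,-.022),.047],ob),speed=.15,guard=8)
print(s,robot.current_eef_pos(),robot.current_wrist_force(),robot.current_width())
robot.set_gripper(.042)
robot.line_to(tcp([*bw(.003,-.022),.15],ob),speed=.25)
robot.line_to(tcp([*bw(-.12,-.022),.18],ob),speed=.25)
print(robot.current_t(),robot.current_width());f=grab('scene');save(f,'scene8.png')
P=cloud(f);C=f['frame'].astype(int);m=(C[...,0]>120)&(C[...,2]<90)&(C[...,1]>100)&(P[...,2]>.09)&(P[...,2]<.25)&(P[...,0]>.6)&(abs(P[...,1]-.14)<.1)
q=P[m];print('cover slope',np.polyfit(q[:,2],(q[:,:2]-BC)@BX,1))
```

```text
guard False [ 0.47934017 -0.19340501 -0.02006956] [ 0.47954398 -0.19346704 -0.01985512]
0.028149663609860504 71.12268537282944 [0.52016386 0.26960625 2.04063555]
0.028456480245189274 28.975
False [0.63575826 0.1144473  0.01897769] [-0.10304148  0.17155299 -1.43457465] 0.02822955543666025
32.6083 0.04223685206174216
cover slope [0.29157601 0.03489195]
```

View pics/scene8.png

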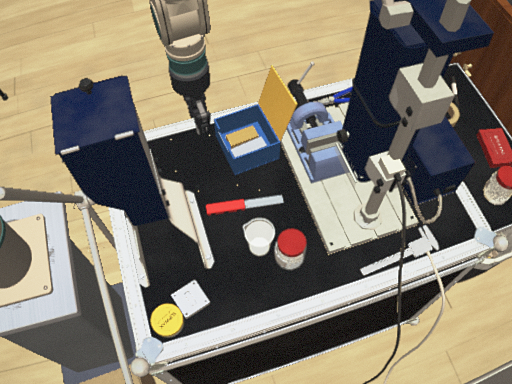

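Both offcuts lie in the box (brass at 242,134, silver at 248,146). The cover is open, the tool is flat (208–283, 204), the jar and beaker are where they were, and the gripper is clear.

```bash
python3 -c "
from bench import robot
print(robot.hand_in(),robot.current_t())"
```

```text
the job is handed in; nothing more can be done
the job is handed in; nothing more can be done
```

The job is handed in, though `hand_in()` gave no verdict: at the last look (about 33 s of the 67 s), the cover stood open at about 1.8 rad, both offcuts were in the box, the tool lay flat on the work surface, and the jar and beaker looked unmoved.

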